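# Seat the connector plate in the vise nest and hold the UV lamp over it

## Task

The adhesive round the connector needs curing: pick the aluminium connector plate off the blue parts tray, lower it (do not drop it) over the two locating pins of the green nest in the vise until it lies flush, and let go of it. Then lift the orange UV lamp straight out of its stand, carry it over the clutter and hold it pointing straight down, its nose centred over the connector and lined up along it, about a centimetre clear of the solder cups. The lamp must never touch the plate, the connector or the vise; leave everything else on the bench where it is, and finish while still holding the lamp there, steady.

Things in the scene. Friction and masses are not known exactly. Their poses are not given: they have to be found in the camera images.
- plate_center (a point): Aluminium connector plate, 100 long (its y) x 54 wide (its x) x 5 thick, 110 g; point at its centre, mid-thickness, z up. Holes on the long centre line at y = +40 (round, 8) and -40 (slot 8 wide, 11 long). Lies level across the tray, cups up, underside 24 above the bench, long edges 7 clear of the tray on each side: grip it by those edges. Fits the nest either way round.
- connector_top (a point): Middle of the tops of the brass solder cups of the 25-way connector fitted in the plate, its highest part: 11.5 above plate_center, same axes. It runs along y: flange 12.5 x 53 on the plate, black body 10.5 x 40 and cups up to 9 above the plate's top face; a steel shell 8.4 x 39 hangs 6 below its underside.
- tray: Blue open parts tray, 40 wide (x) x 80 long (y) x 24 high, loose, 300 g, standing on the bench at one side; the plate lies across its rim. Origin at the centre of its underside.
- nest_top (a point): Middle of the level top face of the green nest block clamped in the vise, 122 above the bench, 100 long (y) x 30 wide (x). Steel pins, 6 in diameter, rise 12 from it at y = +40 and -40, the top 4 tapering to 2. A pocket 46 x 14, 12 deep, takes the connector's shell. Plate home: its underside on this face, plate_center 2.5 above it.
- vise: Bench vise holding the nest, fixed to the bench. Origin on the bench under the nest, axes as nest_top. Round tray base 200 in diameter; jaws 86 over x, 64 along y, tops 24 below the nest's face; guide rods and crank reach out 135 towards +x, lower than the jaw tops.
- lamp_handle (a point): Cordless UV lamp, about 240 g, upright, nose down in its stand. Point: centre of the orange handle, 34 thick (x) x 48 wide (y) x 92 tall, flat sides, rounded edges, 86 above the nose's lower face. Lamp 141 tall in all: black nose (40 tall, 16 thick in x, 46 long in y), handle from 40 to 132, black end cap. Either way round will do.
- lamp_nose (a point): Centre of the lamp nose's lower face (violet window), 86 below lamp_handle, same axes (z up the lamp; the long nose runs along y). At the start it stands 8 above the bench.
- stand: Grey lamp stand, fixed to the bench, base 76 (x) x 92 (y) x 8, with a socket 21 x 52 inside (2.5 to 3 clear round the nose), its walls up to 44 above the bench: lift the lamp straight up by at least 40 before moving sideways. Origin at the centre of its underside. Stand and tray are at opposite sides of the vise, either way round.
- bottle: White plastic solvent bottle with blue cap and label, diameter 56, height 150, standing between the vise and one side of the bench; origin at the centre of its underside. To be left where it is.
- can: Red and yellow spray can, diameter 53, height 155, standing between the vise and the other side; origin at the centre of its underside. To be left where it is.
- spool: Upright spool of solder wire, diameter 56, height 46; origin at the centre of its underside. To be left where it is.
- tape_roll: Roll of blue masking tape lying flat, diameter 92, height 24; origin at the centre of its underside. To be left where it is.
- pliers: Long-nose pliers with red handles lying flat, about 155 long and 58 wide, 12 high; origin at its joint. To be left where it is.
- cutters: Side cutters with red and blue handles lying flat, about 130 long and 58 wide, 12 high; origin at its joint. To be left where it is.
- strippers: Wire strippers with blue and black handles lying flat, about 145 long and 58 wide, 12 high; origin at its joint. To be left where it is.
Not all that is in view belongs to the job. What is meant by the part that bears plate_center is not brown, and is the smaller of those in its own colour. What is shaped like the part that bears lamp_handle but yellow is not meant.

How it is judged:
On the way:
1. the connector plate lies flush on the nest, over both pins, and is let go (z of plate_center in the frame of nest_top between 0.0005 and 0.0045 m and horizontal distance between plate_center and nest_top below 0.004 m and angle between the y axis of plate_center and the y axis of nest_top, either way round below 0.07 rad and angle between plate_center's own z axis and vertical below 0.05 rad and contact force between plate and the fingers below 0.05 N), for 0.2 s.
At the end, for the whole second after the job is handed in: Plate flush on the nest over both pins (within 4 mm, 4 degrees). Lamp gripped and still, touching no plate, vise or stand: nose 4 to 18 mm above the solder cups, within 7 mm of the connector's centre, within 8 degrees of its line (either way), upright within 5.7 (z of plate_center in the frame of nest_top between 0.0005 and 0.0045 m and horizontal distance between plate_center and nest_top below 0.004 m and angle between the y axis of plate_center and the y axis of nest_top, either way round below 0.07 rad and angle between plate_center's own z axis and vertical below 0.05 rad and z of lamp_nose in the frame of connector_top between 0.004 and 0.018 m and horizontal distance between lamp_nose and connector_top below 0.007 m and angle between the y axis of lamp_nose and the y axis of connector_top, either way round below 0.14 rad and angle between lamp_nose's own z axis and vertical below 0.1 rad and linear speed of lamp below 0.02 m/s and contact force between the fingers and lamp above 1 N and contact force between lamp and plate below 0.05 N and contact force between lamp and vise below 0.05 N and contact force between lamp and stand below 0.05 N); the arm keeps its last pose, push and grip.
It fails at once if the lamp touches the plate, its connector or the vise (contact force between lamp and plate above 0.3 N or contact force between lamp and vise above 0.3 N).
It fails at once if the plate is dropped on the nest from above the pins (contact force between plate and the fingers below 0.05 N and z of plate_center in the frame of nest_top above 0.02 m and horizontal distance between plate_center and nest_top below 0.06 m).
It fails at once if a bystander is moved by more than 25 mm or the tray by more than 50 mm (distance of any of bottle, can, spool, tape_roll, pliers, cutters, strippers from where it was at the start of the episode above 0.025 m or distance of tray from where it was at the start of the episode above 0.05 m).
It also fails if it takes over 67 s, if anything falls off the work surface, if the arm or the gripper's body presses on something with over 40 N, if the wrist force passes 120 N, or if a joint passes its speed limit or range.

## Robot

A 6-joint arm with a two-finger parallel gripper is mounted at the origin on the work surface. World frame = base frame: x ahead of the robot, y to its left, z up, the work surface at z = 0. Lengths are in m, angles in rad, forces in N, time in s.
With the tool pointing down it reaches from about 0.3 to 0.875 m from the base axis. Payload 6.4 kg.
Tool frame: the origin (TCP) lies midway between the tips of the shut fingers; the grasp point (between the pads) lies 19 mm behind it (ctrl.hold_point_z is the distance from the TCP to the grasp point, in m); z points along the fingers, y is the line along which they close (so a half turn about z gives the same grasp; the last joint's range is limited). The gripper opens to 85 mm and grips with 20 to 120 N. Pads are 22 mm wide; open, the fingers measure 114 mm over their backs; the gripper's body (76 mm by 85 mm) begins 54 mm behind the grasp point. The pads swing forward as they close: fully open they stand 13 mm farther back than shut.
Start: joints at [1.051, 0.181, 1.607, -0, 1.354, -0.206], TCP at [0.177, 0.547, 0.231] pointing down, gripper open.
Joint ranges: [-2.99, 2.99], [-0.89, 2.07], [0.3, 2.58], [-1.14, 4.28], [0, 2.63], [-3.12, 3.12]. Speed limits (rad/s): [2.57, 2.57, 3.01, 3.14, 3.14, 3.14].

## Interface

Orientations are given as a unit quaternion [w, x, y, z].
In Python, from bench import ctrl gives the robot as it stands.
- The arm moves only by the tool carry_out, never from a script. Its argument "plan" is text: rows parted by semicolons, each of 6 numbers parted by spaces: the shift along the tool's x, y, z as a fraction of full scale, then the turn, a rotation vector about the tool's x, y, z as a fraction of full scale. A call has exactly 8 rows; each row shifts and turns the commanded pose from where the row before left it, along the tool's axes as they then stand; what a row does not reach is not made up. Full scale, the value 1, is 40 mm for a shift and 0.1 rad for a turn. A row lasts 1/12 s, in which the tool goes at most 41.7 mm and 7.16 degrees, less where a joint would pass 70% of its speed; a pose out of reach is approached as far as the arm can. A call with a number of a shift or a turn outside -1 to 1 is refused whole. A call with a gripper value outside its range is refused whole. "claw" is the gripper's target within -1 to 1 (shut at 1, half-way at 0, fully open at -1), set as the call begins (left out, the last holds). The fingers move at their own pace and stop on an object; the grip force is fixed at half the most. Time passes only in rows, so rows that do not move let the fingers close, or fill a call up. It gives the time, the measured TCP pose, the force, the opening and the grip force at its end, in the units of the state.
- ctrl.get_obs(): the state, without advancing time (a new reading comes with each control period).
- ctrl.camera(name): name is "side" or "top"; returns a dict with "pixels" (480x640x3 uint8, red, green, blue), "mtx" (3x3 intrinsics, pixels), "k1" (the pictures are not rectified: a ray, as slopes to the right and down, at radius r is drawn at 1 + k1 r^2 times it, then the intrinsics apply), "R" (3x3) and "t" (3): a world point X has camera coordinates R X + t. Camera axes: x right, y down, z forward; pixel columns grow to the right and rows downward; lengths in m; the calibration is good to about 2 mm. A picture is of the moment at which its call begins. There is no depth.
- ctrl.hand_in(): hands the job in; it is judged then, once.
The state is a dict: "time_s": time; "q": joint angles; "dq": joint speeds; "joint_efforts": joint torques, N m; "eef_pos": TCP position; "eef_rot": TCP orientation; "wrist_force": force on the tool from outside, world axes, zero at the start; "torque": the same for the moment, N m; "opening": opening from 0.0 (shut) to 1.0 (fully open); "grasp_force": force on a finger pad.
Only numpy, scipy, OpenCV 4.12 (cv2) and the standard library are available. Lean on these libraries where they do the work, as an engineer would, in place of code of your own. Each camera call takes 0.05 s, during which the arm holds its last target. There are 200 camera calls.

## Working session

There is one attempt and no reset: what is moved stays moved. The work goes in short steps, Python scripts to look and compute and a tool call to move; the robot and the scene stay as the last step left them, time stands still between calls to the robot, and variables do not carry over. Pictures are saved under pics/ and viewed, at most 11 in all, crops included, and the job is handed in when it is done.

Besides the shell and the picture viewer there is one more tool, called after "Emit:" in YAML: its name, and indented under it one key for each argument. carry_out: Moves the arm, as the interface text tells. Shift numbers are shares of 40 mm and turn numbers shares of 0.1 rad, none past 1 either way. Its arguments: {"type":"object","properties":{"plan":{"type":"string"},"claw":{"type":"number"}},"required":["plan"]}

```bash
ls; mkdir -p pics
cat > h.py <<'E'
import numpy as np, cv2
from bench import ctrl
def cam(n,f=None):
    c=ctrl.camera(n)
    if f: cv2.imwrite(f,c["pixels"][:,:,::-1])
    return c
def ray(c,u,v):
    K=np.array(c["mtx"]);k=c["k1"]
    p=cv2.undistortPoints(np.array([[[u,v]]],float),K,np.array([k,0,0,0.]))[0,0]
    R=np.array(c["R"]);t=np.array(c["t"])
    return -R.T@t, R.T@np.array([p[0],p[1],1])
def onz(c,u,v,z):
    o,d=ray(c,u,v);return o+d*(z-o[2])/d[2]
def proj(c,X):
    R=np.array(c["R"]);rv=cv2.Rodrigues(R)[0]
    return cv2.projectPoints(np.array(X,float).reshape(-1,1,3),rv,np.array(c["t"],float),np.array(c["mtx"]),np.array([c["k1"],0,0,0.]))[0][:,0]
E
python3 - <<'E'
from h import *
import pickle
for n in("top","side"):
    c=cam(n,f"pics/{n}0.png");pickle.dump(dict(c),open(n+"0.pkl","wb"));print(n,c["mtx"],c["k1"],-np.array(c["R"]).T@c["t"])
print(ctrl.get_obs(),ctrl.hold_point_z)
E
```

```text
pics
top [[563.5614167    0.         324.39285709]
 [  0.         563.5614167  245.25751888]
 [  0.           0.           1.        ]] 0.04888609507238519 [0.37508912 0.06162474 1.46586056]
side [[548.11931711   0.         314.1230712 ]
 [  0.         548.11931711 246.41135548]
 [  0.           0.           1.        ]] -0.054275328755210475 [-0.10289294 -0.79653095  0.82594877]
{'time_s': 0.1, 'q': array([ 1.05068731e+00,  1.81467280e-01,  1.60791334e+00, -6.74910921e-06,
        1.35380114e+00, -2.06261506e-01]), 'dq': array([-5.77618523e-05, -1.15000699e-03, -6.12796657e-04,  9.25468038e-04,
       -1.47481096e-03,  8.97538938e-04]), 'joint_efforts': array([ 2.20259540e-04, -4.45881450e+01, -3.52237093e+01, -2.20593902e-04,
        4.29047315e-03,  1.77267566e-06]), 'eef_pos': array([0.17722486, 0.54648136, 0.23047137]), 'eef_rot': array([-2.79188101e-04,  1.56279735e-01,  9.87712515e-01, -7.43895515e-04]), 'wrist_force': array([ 0.6182519 , -0.21853822,  0.79298056]), 'torque': array([0.03594598, 0.01174025, 0.01517405]), 'grasp_force': 0.0, 'opening': 0.9962812090659738} 0.0187
```

View pics/top0.png

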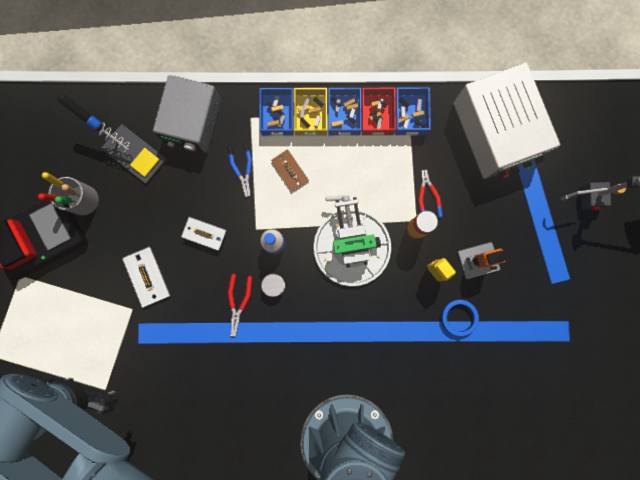

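View pics/side0.png

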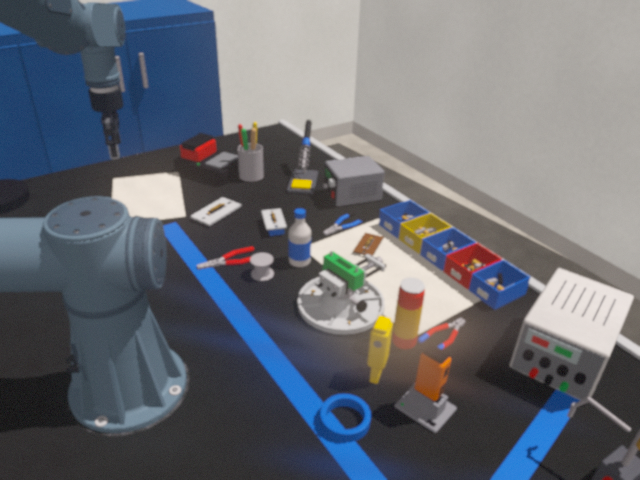

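The top view shows the small aluminium plate on the blue tray at about (204,233), with a larger decoy at (147,276). The green nest is at (354,243). The orange lamp is in its stand at (485,260), and the yellow decoy is at (441,269). In the side view the nest is at (345,270) and the lamp at (433,378).

```bash
cat > m.py <<'E'
from h import *
import pickle
T=pickle.load(open("top0.pkl","rb"));S=pickle.load(open("side0.pkl","rb"))
def comp(c,lo,hi,box):
    im=c["pixels"];x0,y0,x1,y1=box
    h=cv2.cvtColor(im,cv2.COLOR_RGB2HSV);m=cv2.inRange(h,lo,hi);k=np.zeros_like(m);k[y0:y1,x0:x1]=m[y0:y1,x0:x1]
    n,l,s,_=cv2.connectedComponentsWithStats(k);i=1+s[1:,4].argmax();return (l==i).astype(np.uint8),s[i]
def rect(c,m,z):
    cs,_=cv2.findContours(m,cv2.RETR_EXTERNAL,cv2.CHAIN_APPROX_NONE)
    p=max(cs,key=cv2.contourArea)[:,0]
    w=np.array([onz(c,u,v,z)[:2] for u,v in p],np.float32)*1000
    (cx,cy),(a,b),_=r=cv2.minAreaRect(w);B=cv2.boxPoints(r);e=max(B[1]-B[0],B[2]-B[1],key=np.linalg.norm)
    return (cx,cy),(a,b),np.degrees(np.arctan2(e[1],e[0]))%180
if __name__=="__main__":
    for nm,c,lo,hi,box,z in[("plate",T,(0,0,120),(179,60,255),(175,210,235,258),.029),("nest",T,(45,80,40),(80,255,255),(320,220,390,270),.122),
      ("orange",T,(3,130,60),(16,255,255),(460,240,520,280),.14),("stand",T,(0,0,60),(179,60,255),(455,238,510,285),.008),
      ("nestS",S,(45,80,40),(80,255,255),(315,245,375,300),.122),("plateS",S,(0,0,120),(179,60,255),(255,200,295,240),.029),("orS",S,(3,130,60),(16,255,255),(405,345,460,405),.14)]:
        m,s=comp(c,lo,hi,box);print(nm,s,rect(c,m,z))
    a=T["pixels"]
    f=lambda im,x,y,w,h:cv2.resize(im[y:y+h,x:x+w],(400,300),interpolation=cv2.INTER_CUBIC)
    o=np.vstack([np.hstack([f(a,172,210,64,48),f(a,320,215,80,60)]),np.hstack([f(a,450,235,72,54),f(S["pixels"],385,340,100,75)])])
    cv2.imwrite("pics/crops.png",o[:,:,::-1])
E
python3 m.py
```

```text
plate [181 217  45  33 787] ((525.8971557617188, 361.01690673828125), (101.57947540283203, 56.05043411254883), np.float32(69.86353))
nest [333 235  44  19 570] ((490.21240234375, -19.21807098388672), (33.15597152709961, 102.09192657470703), np.float32(99.221306))
orange [475 248  31  20 201] ((452.9202880859375, -335.64593505859375), (35.20864486694336, 67.1897964477539), np.float32(103.385574))
stand [458 242  43  37 701] ((455.31793212890625, -347.30242919921875), (77.52071380615234, 94.26323699951172), np.float32(104.688614))
nestS [323 253  41  37 732] ((477.3150329589844, -35.345359802246094), (60.80469512939453, 129.292724609375), np.float32(96.81251))
plateS [261 208  26  22 419] ((526.5288696289062, 364.64129638671875), (112.94852447509766, 59.336753845214844), np.float32(69.58049))
orS [ 415  355   37   46 1099] ((419.1953125, -376.18255615234375), (107.10615539550781, 51.760040283203125), np.float32(39.162884))
```

View pics/crops.png

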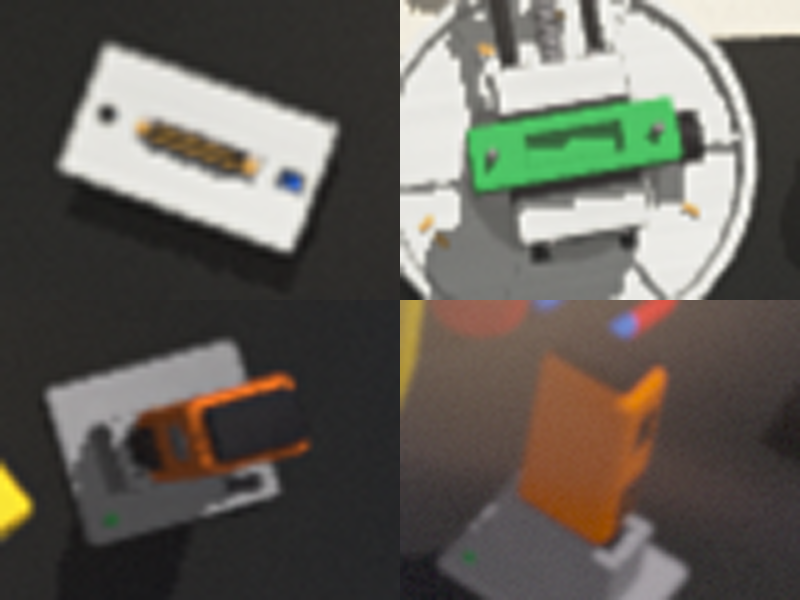

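The crops confirm the plate, with round hole left and slot right, and the nest with both pins visible. The lamp sits in the stand, and its cap is displaced to the right by perspective. I'm moving to the plate now.

Emit:
carry_out:
  plan: "-1 -0.15 0 0 0 0;-1 -0.15 0 0 0 0;-1 -0.2 0 0 0 0;-1 -0.2 0 0 0 0;-1 -0.2 0 0 0 0;-1 -0.2 0 0 0 0;-1 -0.2 0 0 0 0;-1 -0.2 0 0 0 0"
  claw: -1

```text
time_s: 0.77
eef_pos: [0.4646, 0.3897, 0.2309]
eef_rot: [-0.0, 0.156, 0.988, -0.0]
wrist_force: [0.0, 0.8, 0.0]
opening: 0.998
grasp_force: 0.0
```

Emit:
carry_out:
  plan: "0 0 0 0 0 1;0 0 0 0 0 1;0 0 0 0 0 1;0 0 0 0 0 1;0 0 0 0 0 1;0 0 0 0 0 1;0 0 0 0 0 1;0 0 0 0 0 1"

```text
time_s: 1.43
eef_pos: [0.463, 0.3909, 0.2307]
eef_rot: [-0.0, 0.531, 0.848, -0.001]
wrist_force: [-0.1, -0.1, 0.7]
opening: 1.0
grasp_force: 0.0
```

Emit:
carry_out:
  plan: "0 0 0 0 0 1;0 0 0 0 0 1;0 0 0 0 0 1;0 0 0 0 0 1;0 0 0 0 0 1;0 0 0 0 0 1;0 0 0 0 0 1;0 0 0 0 0 1"

```text
time_s: 2.1
eef_pos: [0.463, 0.3909, 0.2307]
eef_rot: [-0.0, 0.819, 0.574, -0.001]
wrist_force: [-0.3, 0.1, 0.2]
opening: 0.999
grasp_force: 0.0
```

```bash
cat >> h.py <<'E'
from scipy.spatial.transform import Rotation as Ro
def go(p,yaw=None):
    o=ctrl.get_obs();q=np.roll(o["eef_rot"],-1);R=Ro.from_quat(q).as_matrix()
    y=np.degrees(np.arctan2(R[1,1],R[0,1]))
    print("t",o["time_s"],"pos",o["eef_pos"].round(4),"yaw",y.round(2),"tilt",np.degrees(R[:2,2]).round(2),"F",o["wrist_force"].round(2),"open",round(o["opening"],3),"grip",o["grasp_force"])
    if p is not None: print("units shift",(R.T@(np.array(p)-o["eef_pos"])/.04).round(2),"turnz",None if yaw is None else round(-np.radians((yaw-y+180)%360-180)/.1,2),
        "tilt fix(rotvec units)",(np.cross(R[:,2],[0,0,-1])@R/.1).round(3))
E
python3 - <<'E'
from h import *
from m import T
go([.5259,.3610,.1],-20.1)
for u,v,z in[(496.1,257.5,.149)]:print(onz(T,u,v,z))
E
```

```text
t 2.1 pos [0.463  0.3909 0.2307] yaw -19.93 tilt [-0.06 -0.03] F [-0.25  0.13  0.19] open 0.999 grip 0.0
units shift [-0.16  1.74  3.27] turnz 0.03 tilt fix(rotvec units) [-0.008  0.009  0.   ]
[ 0.45296057 -0.34809139  0.149     ]
```

Emit:
carry_out:
  plan: "-0.04 0.44 0 0 0 0.03;-0.04 0.44 0 0 0 0;-0.04 0.43 0.6 0 0 0;-0.04 0.43 0.6 0 0 0;0 0 0.6 0 0 0;0 0 0.6 0 0 0;0 0 0.6 0 0 0;0 0 0 0 0 0"

```text
time_s: 2.77
eef_pos: [0.5246, 0.3587, 0.1051]
eef_rot: [-0.001, 0.818, 0.575, -0.005]
wrist_force: [-1.0, -0.8, -0.6]
opening: 0.997
grasp_force: 0.0
```

Run:
```python
from h import *
go([.5259,.3610,.01],-20.1)
t=cam("top");s=cam("side")
f=lambda im,x,y,w,h:cv2.resize(im[y:y+h,x:x+w],(400,300),interpolation=cv2.INTER_CUBIC)
cv2.imwrite("pics/a1.png",np.hstack([f(t["pixels"],164,206,80,60),f(s["pixels"],220,165,108,81)])[:,:,::-1])
```

```text
t 2.7667 pos [0.5246 0.3587 0.1051] yaw -19.8 tilt [-0.51 -0.24] F [-1.01 -0.81 -0.63] open 0.997 grip 0.0
units shift [0.08 0.03 2.38] turnz 0.05 tilt fix(rotvec units) [-0.069  0.07   0.   ]
```

View pics/a1.png

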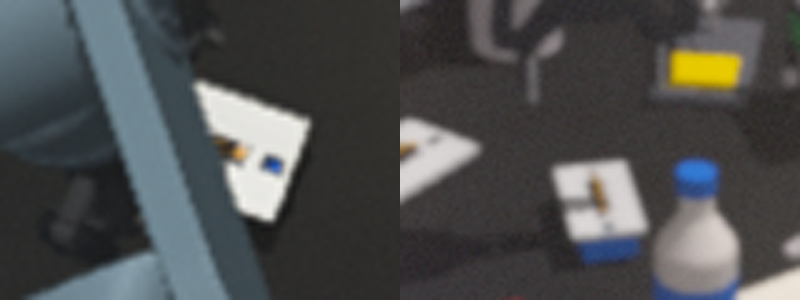

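The crop shows the plate and tray at about (600,210), with a fingertip at about (533,95). I'll check that against the expected projection of the TCP.

Run:
```python
from h import *
go([.5259,.3610,.01],-20.1)
s=cam("side","pics/a2.png");print(proj(s,[ctrl.get_obs()["eef_pos"],[.5259,.361,.029]]))
t=cam("top");print(proj(t,[ctrl.get_obs()["eef_pos"]]))
im=s["pixels"][100:280,150:390];im2=t["pixels"][170:350,100:340]
cv2.imwrite("pics/a2.png",cv2.resize(np.hstack([im,im2]),None,fx=1.66,fy=1.66,interpolation=cv2.INTER_CUBIC)[:,:,::-1])
```

```text
t 2.8667 pos [0.527  0.3605 0.1104] yaw -19.8 tilt [-0.12 -0.07] F [ 1.54 -0.42  0.38] open 1.003 grip 0.0
units shift [ 0.01 -0.03  2.51] turnz 0.05 tilt fix(rotvec units) [-0.016  0.018 -0.   ]
[[273.70577463 192.50770546]
 [273.76216089 218.92610521]]
[[195.68289356 228.55548819]]
```

View pics/a2.png

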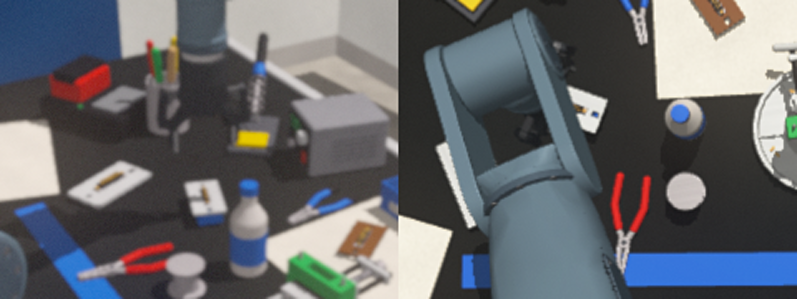

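The gripper stands over the plate, with its fingers at about (180,130) of the left crop. The wrist column lines up with the predicted 274 px. I'm descending.

Emit:
carry_out:
  plan: "0 0 0.5 0 0 0.05;0 0 0.5 0 0 0;0 0 0.5 0 0 0;0 0 0.5 0 0 0;0 0 0.4 0 0 0;0 0 0.25 0 0 0;0 0 0 0 0 0;0 0 0 0 0 0"

```text
time_s: 3.63
eef_pos: [0.5274, 0.3619, 0.0064]
eef_rot: [0.0, 0.82, 0.573, 0.001]
wrist_force: [-0.1, 0.3, -0.7]
opening: 0.999
grasp_force: 0.0
```

Emit:
carry_out:
  plan: "0 0 0 0 0 0;0 0 0 0 0 0;0 0 0 0 0 0;0 0 0 0 0 0;0 0 0 0 0 0;0 0 0 0 0 0;0 0 0 0 0 0;0 0 0 0 0 0"
  claw: 1

```text
time_s: 4.3
eef_pos: [0.5278, 0.3621, 0.0073]
eef_rot: [0.0, 0.82, 0.573, 0.001]
wrist_force: [-0.5, -0.5, 6.4]
opening: 0.617
grasp_force: 62.0
```

Emit:
carry_out:
  plan: "0 0 -0.2 0 0 0;0 0 -0.4 0 0 0;0 0 -0.9 0 0 0;0 0 -1 0 0 0;0 0 -1 0 0 0;0 0 -1 0 0 0;0 0 -1 0 0 0;0 0 -0.5 0 0 0"

```text
time_s: 4.97
eef_pos: [0.5283, 0.3624, 0.2526]
eef_rot: [0.001, 0.82, 0.573, 0.004]
wrist_force: [1.0, 0.4, 0.4]
opening: 0.613
grasp_force: 63.2
```

Run:
```python
from h import *
go([.4902,-.0192,.25],9.2)
```

```text
t 4.9667 pos [0.5283 0.3624 0.2526] yaw -20.1 tilt [0.45 0.2 ] F [1.   0.37 0.36] open 0.613 grip 63.173264265060425
units shift [-9.29  2.38  0.02] turnz -5.11 tilt fix(rotvec units) [ 0.061 -0.06  -0.   ]
```

Emit:
carry_out:
  plan: "-0.6 0.15 0 0 0 0;-0.9 0.25 0 0 0 0;-0.9 0.25 0 0 0 0;-0.9 0.25 0 0 0 0;-0.9 0.25 0 0 0 0;-0.9 0.25 0 0 0 0;-0.9 0.25 0 0 0 0;-0.9 0.2 0 0 0 0"

```text
time_s: 5.63
eef_pos: [0.5008, 0.0752, 0.2461]
eef_rot: [0.0, 0.82, 0.573, 0.0]
wrist_force: [0.3, -1.4, -1.0]
opening: 0.612
grasp_force: 63.1
```

Emit:
carry_out:
  plan: "-0.9 0.2 0 0 0 0;-0.9 0.2 0 0 0 0;-0.5 0.1 0 0 0 0;0 0 0 0 0 -1;0 0 0 0 0 -1;0 0 0 0 0 -1;0 0 0 0 0 -1;0 0 0 0 0 -1"

```text
time_s: 6.3
eef_pos: [0.4882, -0.0165, 0.2459]
eef_rot: [0.0, 0.651, 0.759, 0.0]
wrist_force: [-0.5, 0.2, -1.5]
opening: 0.609
grasp_force: 63.2
```

Emit:
carry_out:
  plan: "0 0 0 0 0 -0.1;0 0 0 0 0 0;0 0 0 0 0 0;0 0 0 0 0 0;0 0 0 0 0 0;0 0 0 0 0 0;0 0 0 0 0 0;0 0 0 0 0 0"

```text
time_s: 6.97
eef_pos: [0.4884, -0.0163, 0.2453]
eef_rot: [-0.0, 0.649, 0.761, -0.0]
wrist_force: [0.0, 0.1, -0.4]
opening: 0.613
grasp_force: 63.2
```

Run:
```python
from h import *
import pickle
go([.4902,-.0192,.20],9.2)
t=cam("top");s=cam("side");pickle.dump((dict(t),dict(s)),open("b.pkl","wb"))
f=lambda im,x,y,w,h:cv2.resize(im[y:y+h,x:x+w],(400,300),interpolation=cv2.INTER_CUBIC)
cv2.imwrite("pics/b1.png",np.hstack([f(t["pixels"],300,195,108,81),f(s["pixels"],290,185,108,81)])[:,:,::-1])
print(proj(s,[[.4902,-.0192,.23],[.4902,-.0192,.122]]),proj(t,[[.4902,-.0192,.26]]))
```

```text
t 6.9667 pos [ 0.4884 -0.0163  0.2453] yaw 9.09 tilt [-0.01  0.  ] F [ 0.03  0.07 -0.39] open 0.613 grip 63.1500506401062
units shift [-0.08  0.03  1.13] turnz -0.02 tilt fix(rotvec units) [-0.001 -0.001  0.   ]
[[346.07906781 221.99651859]
 [343.55040238 263.99481805]] [[358.10747621 237.78452607]]
```

View pics/b1.png

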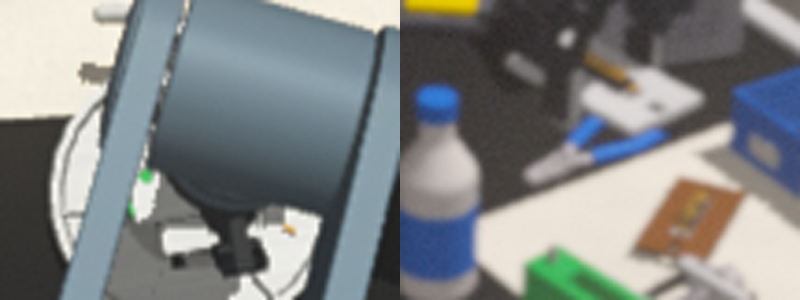

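The top view is mostly hidden by the wrist. The side view shows the held plate's end at about (640,95), with the nest below at (560,280). I'll cross-check the nest and grasp offset numerically.

Run:
```python
from h import *
from m import *
a,b=onz(T,338.2,246.4,.128),onz(T,371.4,241.2,.128);print("pins",(a+b)/2,np.linalg.norm(a-b),np.degrees(np.arctan2(*(a-b)[1::-1])))
a,b=onz(T,189.3,228.2,.029),onz(T,218.6,239.0,.029);print("holes",(a+b)/2,np.linalg.norm(a-b),np.degrees(np.arctan2(*(a-b)[1::-1])))
def corners(c,yaw,l,w,z):
    y=np.array([np.cos(yaw),np.sin(yaw)]);x=np.array([y[1],-y[0]])
    return np.array([[*(np.array(c)+i*l/2*y+j*w/2*x),z] for i,j in((1,1),(1,-1),(-1,-1),(-1,1))])
m,s=comp(S,(45,80,40),(80,255,255),(315,245,375,300))
h=cv2.convexHull(cv2.findContours(m,0,1)[0][0]);print("S nest hull",cv2.approxPolyDP(h,1.2,True)[:,0].tolist())
print("pred",proj(S,corners([.4902,-.0192],np.radians(99.2),.1,.03,.122)).round(1).tolist())
t,s=pickle.load(open("b.pkl","rb"))
g=cv2.cvtColor(s["pixels"],cv2.COLOR_RGB2GRAY);hs=cv2.cvtColor(s["pixels"],cv2.COLOR_RGB2HSV)
k=np.zeros_like(g);k[195:230,335:382]=((g>140)&(hs[:,:,1]<60))[195:230,335:382]
n,l,st,_=cv2.connectedComponentsWithStats(k);i=1+st[1:,4].argmax();print(st[i])
h=cv2.convexHull(cv2.findContours((l==i).astype(np.uint8),0,1)[0][0]);print("S plate hull",cv2.approxPolyDP(h,1.0,True)[:,0].tolist())
for z in(.264,.27,.276):print("pred",z,proj(s,corners([.4884,-.0163],np.radians(99.1),.1,.054,z)).round(1).tolist())
cv2.imwrite("pics/n.png",cv2.resize(np.hstack([S["pixels"][245:300,310:380],s["pixels"][190:245,320:390]]),(800,314),interpolation=cv2.INTER_CUBIC)[:,:,::-1])
```

```text
pins [ 0.48844232 -0.0200311   0.128     ] 0.08015197182981779 98.64883522143188
holes [0.52481512 0.35915973 0.029     ] 0.07979191725124998 69.43010548465642
S nest hull [[325, 256], [334, 253], [360, 269], [363, 274], [362, 284], [353, 289], [323, 268]]
pred [[332.8, 251.6], [323.1, 256.6], [355.0, 277.2], [364.8, 271.7]]
[338 203  33  18 344]
S plate hull [[370, 210], [369, 213], [355, 220], [351, 220], [339, 213], [338, 211], [341, 207], [351, 203], [358, 203]]
pred 0.264 [[338.0, 194.4], [319.3, 202.4], [353.5, 221.6], [372.2, 212.7]]
pred 0.27 [[338.1, 191.9], [319.3, 199.9], [353.6, 219.0], [372.5, 210.1]]
pred 0.276 [[338.2, 189.4], [319.4, 197.3], [353.8, 216.4], [372.7, 207.5]]
```

View pics/n.png

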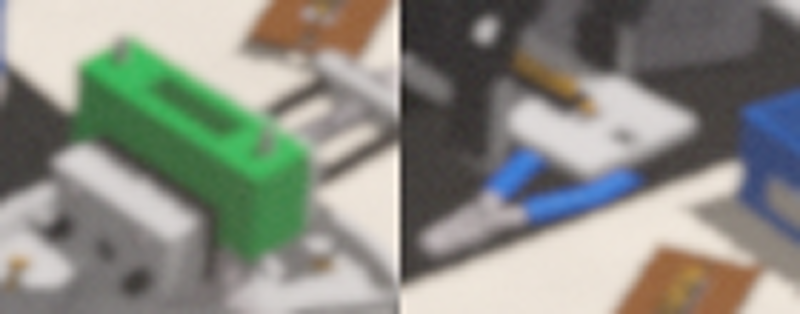

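The left crop shows the nest with pins at about (123,47) and (266,143). The right crop shows the held plate's end, with corners at about (697,125) and (597,178). The measurements agree to about 2 mm, so I'm lowering to just above the pin tips and comparing directly.

Emit:
carry_out:
  plan: "0 0.065 0.3 0 0 -0.02;-0.01 0 0.6 0 0 0;0 0 0.7 0 0 0;0 0 0.7 0 0 0;0 0 0.5 0 0 0;0 0 0.2 0 0 0;0 0 0.03 0 0 0;0 0 0 0 0 0"

```text
time_s: 7.73
eef_pos: [0.4913, -0.0164, 0.1244]
eef_rot: [-0.0, 0.648, 0.762, -0.0]
wrist_force: [-0.4, -0.5, -0.5]
opening: 0.614
grasp_force: 63.1
```

Run:
```python
from h import *
go([.4910,-.0163,.1223],9.2)
s=cam("side");cv2.imwrite("pics/c1.png",cv2.resize(s["pixels"][235:300,305:390],(784,600),interpolation=cv2.INTER_CUBIC)[:,:,::-1])
```

```text
t 7.7333 pos [ 0.4913 -0.0164  0.1244] yaw 9.22 tilt [-0.  0.] F [-0.44 -0.47 -0.54] open 0.614 grip 63.12676191329956
units shift [ 0.   -0.01  0.05] turnz 0.0 tilt fix(rotvec units) [-0. -0.  0.]
```

View pics/c1.png

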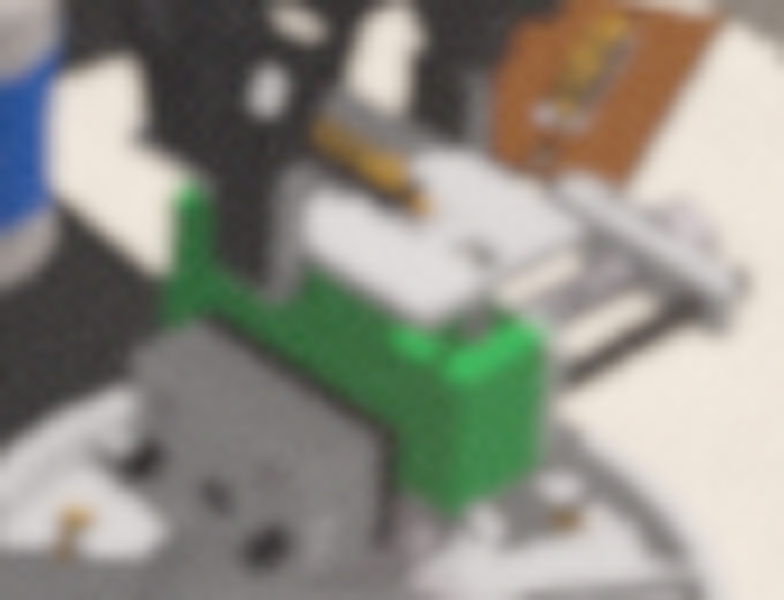

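The near pin shows at about (475,318) under the plate, and the slot at about (477,250). The plate's end corners are at about (425,310) and (578,228). I'll compare hole and pin.

Run:
```python
from h import *
s=cam("side")
P=lambda a,b,z:onz(s,305+a/9.22,235+b/9.22,z)
y=np.array([-.16,.987]);x=np.array([.987,.16])
for z in(.126,.128,.13):
  p=P(475,318,z)[:2];q=P(477,250,.146)[:2];print("pin->hole lon,tr mm",z,((q-p)@y*1e3).round(1),((q-p)@x*1e3).round(1))
print("corners plate",P(425,303,.146),P(578,228,.146),"mid",(P(425,303,.146)+P(578,228,.146))/2)
print("nest corners",P(450,378,.122),P(545,332,.122),"mid",(P(450,378,.122)+P(545,332,.122))/2)
m=(P(425,303,.146)+P(578,228,.146)-P(450,378,.122)-P(545,332,.122))[:2]/2;print("plate-nest end lon,tr",m@y*1e3,m@x*1e3)
```

```text
pin->hole lon,tr mm 0.126 0.1 -1.0
pin->hole lon,tr mm 0.128 1.9 1.0
pin->hole lon,tr mm 0.13 3.7 3.0
corners plate [ 0.4755238  -0.06528071  0.146     ] [ 0.52341633 -0.05994222  0.146     ] mid [ 0.49947006 -0.06261146  0.146     ]
nest corners [ 0.48365417 -0.06622982  0.122     ] [ 0.51325569 -0.06343545  0.122     ] mid [ 0.49845493 -0.06483263  0.122     ]
plate-nest end lon,tr 2.029874657889165 1.3573198621519225
```

Emit:
carry_out:
  plan: "-0.03 -0.02 0.05 0 0 0;0 0 0.05 0 0 0;0 0 0.05 0 0 0;0 0 0.05 0 0 0;0 0 0.05 0 0 0;0 0 0.05 0 0 0;0 0 0 0 0 0;0 0 0 0 0 0"

```text
time_s: 8.5
eef_pos: [0.4911, -0.0179, 0.1122]
eef_rot: [0.001, 0.648, 0.762, 0.0]
wrist_force: [4.0, -0.7, -2.5]
opening: 0.612
grasp_force: 63.1
```

Emit:
carry_out:
  plan: "0 0.02 0 0 0 0;0 0 0.03 0 0 0;0 0 0.03 0 0 0;0 0 0.03 0 0 0;0 0 0 0 0 0;0 0 0 0 0 0;0 0 0 0 0 0;0 0 0 0 0 0"

```text
time_s: 9.17
eef_pos: [0.4914, -0.0177, 0.1086]
eef_rot: [0.0, 0.648, 0.762, 0.0]
wrist_force: [3.1, -1.3, -0.5]
opening: 0.614
grasp_force: 63.3
```

Emit:
carry_out:
  plan: "-0.005 0.015 0 0 0 0;0 0 0.03 0 0 0;0 0 0.03 0 0 0;0 0 0.02 0 0 0;0 0 0 0 0 0;0 0 0 0 0 0;0 0 0 0 0 0;0 0 0 0 0 0"

```text
time_s: 9.83
eef_pos: [0.4917, -0.0176, 0.1053]
eef_rot: [-0.0, 0.648, 0.762, -0.0]
wrist_force: [-1.7, 0.3, 3.5]
opening: 0.613
grasp_force: 63.6
```

Emit:
carry_out:
  plan: "0 0 0.015 0 0 0;0 0 0.015 0 0 0;0 0 0 0 0 0;0 0 0 0 0 0;0 0 0 0 0 0;0 0 0 0 0 0;0 0 0 0 0 0;0 0 0 0 0 0"

```text
time_s: 10.5
eef_pos: [0.4917, -0.0175, 0.1052]
eef_rot: [-0.0, 0.648, 0.762, -0.0]
wrist_force: [-6.9, 0.7, 14.4]
opening: 0.614
grasp_force: 64.5
```

Emit:
carry_out:
  plan: "0 0 -0.02 0 0 0;0 0 0 0 0 0;0 0 0 0 0 0;0 0 0 0 0 0;0 0 0 0 0 0;0 0 0 0 0 0;0 0 0 0 0 0;0 0 0 0 0 0"
  claw: -1

```text
time_s: 11.17
eef_pos: [0.4918, -0.0176, 0.1048]
eef_rot: [-0.0, 0.648, 0.762, -0.0]
wrist_force: [-0.4, -0.7, 0.2]
opening: 1.003
grasp_force: 0.0
```

Emit:
carry_out:
  plan: "0 0 -0.15 0 0 0;0 0 -0.5 0 0 0;0 0 -1 0 0 0;0 0 -1 0 0 0;0 0 -1 0 0 0;0 0 -1 0 0 0;0 0 -0.4 0 0 0;0 0 0 0 0 0"

```text
time_s: 11.83
eef_pos: [0.4942, -0.0182, 0.3132]
eef_rot: [0.005, 0.648, 0.762, 0.002]
wrist_force: [1.2, -0.7, -0.1]
opening: 1.001
grasp_force: 0.0
```

Run:
```python
from h import *
go([.4540,-.3477,.30],14.7)
s=cam("side");im=s["pixels"][235:300,305:390]
cv2.imwrite("pics/d1.png",cv2.resize(im,(784,600),interpolation=cv2.INTER_CUBIC)[:,:,::-1])
```

```text
t 11.8333 pos [ 0.4942 -0.0182  0.3132] yaw 9.24 tilt [ 0.57 -0.16] F [ 1.16 -0.72 -0.08] open 1.001 grip 0.0
units shift [-7.97 -2.32  0.34] turnz -0.95 tilt fix(rotvec units) [0.094 0.044 0.   ]
```

View pics/d1.png

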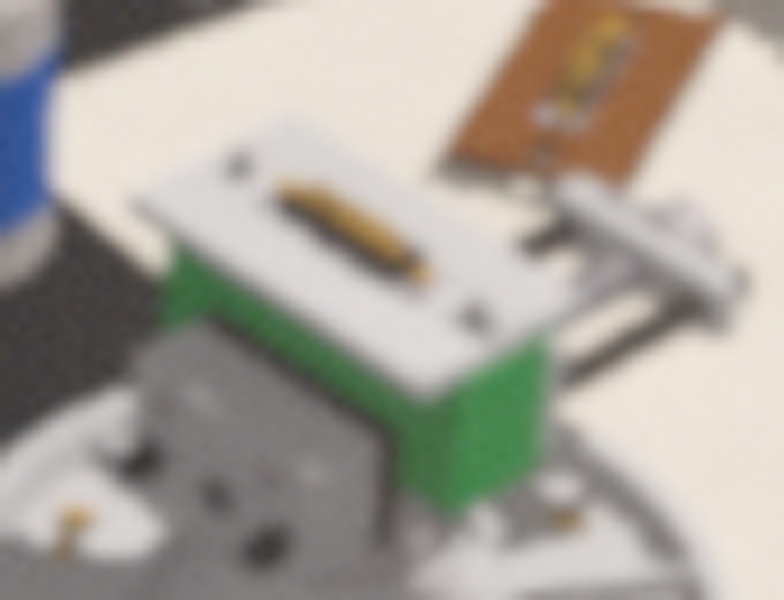

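The plate lies flush on the nest, with both pins through its holes at about (238,163) and (477,318). I'm moving to the lamp.

Emit:
carry_out:
  plan: "-0.7 -0.2 0 0 0 0;-0.9 -0.26 0 0 0 0;-0.9 -0.26 0 0 0 0;-0.9 -0.26 0 0 0 0;-0.9 -0.26 0 0 0 0;-0.9 -0.26 0 0 0 0;-0.9 -0.26 0 0 0 0;-0.9 -0.26 0 0 0 0"

```text
time_s: 12.55
eef_pos: [0.4557, -0.3081, 0.3049]
eef_rot: [-0.002, 0.648, 0.762, 0.0]
wrist_force: [1.6, -1.0, -0.5]
opening: 1.0
grasp_force: 0.0
```

Emit:
carry_out:
  plan: "-0.9 -0.26 0 0 0 -0.5;0 0 0 0 0 -0.45;0 0 0.5 0 0 0;0 0 0.5 0 0 0;0 0 0.3 0 0 0;0 0 0 0 0 0;0 0 0 0 0 0;0 0 0 0 0 0"

```text
time_s: 13.22
eef_pos: [0.4528, -0.3442, 0.2555]
eef_rot: [0.0, 0.611, 0.792, -0.0]
wrist_force: [0.4, 0.2, 0.5]
opening: 0.999
grasp_force: 0.0
```

Run:
```python
from h import *
from m import comp,rect
go([.4557,-.3477,.090],14.7)
t=cam("top");s=cam("side")
print(onz(T:=t,441,269,.145))
# re-measure placed plate in initial-top style later
f=lambda im,x,y,w,h:cv2.resize(im[y:y+h,x:x+w],(400,300),interpolation=cv2.INTER_CUBIC)
cv2.imwrite("pics/e1.png",np.hstack([f(t["pixels"],430,205,108,81),f(s["pixels"],365,315,140,105)])[:,:,::-1])
```

```text
t 13.2167 pos [ 0.4528 -0.3442  0.2555] yaw 14.69 tilt [ 0.02 -0.03] F [0.37 0.18 0.46] open 0.999 grip 0.0
units shift [-0.1   0.05  4.14] turnz -0.0 tilt fix(rotvec units) [0.003 0.005 0.   ]
[ 0.42679968 -0.22017969  0.145     ]
```

View pics/e1.png

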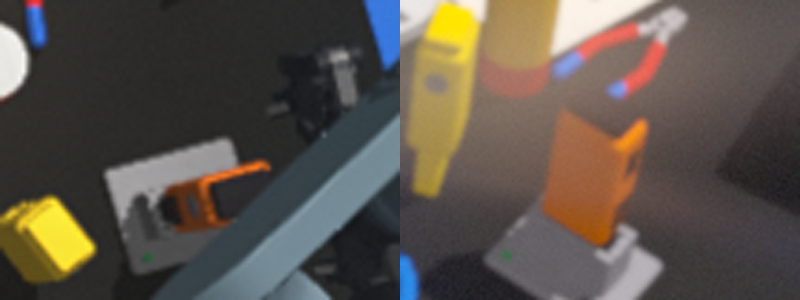

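The lamp is still upright in its stand, at about (215,200) in the left crop and (600,175) in the right, and the yellow lamp is well clear. I'm descending.

Emit:
carry_out:
  plan: "-0.1 0.05 0 0 0 0;0 0 0.7 0 0 0;0 0 0.8 0 0 0;0 0 0.8 0 0 0;0 0 0.8 0 0 0;0 0 0.7 0 0 0;0 0 0.34 0 0 0;0 0 0 0 0 0"

```text
time_s: 13.98
eef_pos: [0.4539, -0.3458, 0.0858]
eef_rot: [-0.003, 0.611, 0.792, 0.001]
wrist_force: [-0.8, 1.5, 0.1]
opening: 1.003
grasp_force: 0.0
```

Emit:
carry_out:
  plan: "0 0 0 0 0 0;0 0 0 0 0 0;0 0 0 0 0 0;0 0 0 0 0 0;0 0 0 0 0 0;0 0 0 0 0 0;0 0 0 0 0 0;0 0 0 0 0 0"
  claw: 1

```text
time_s: 14.65
eef_pos: [0.4564, -0.3486, 0.0911]
eef_rot: [0.002, 0.611, 0.792, -0.0]
wrist_force: [0.8, 0.0, 6.1]
opening: 0.394
grasp_force: 60.3
```

Run:
```python
from h import *
go([.4557,-.3477,.25],14.7)
```

```text
t 14.65 pos [ 0.4564 -0.3486  0.0911] yaw 14.67 tilt [ 0.14 -0.14] F [0.78 0.02 6.13] open 0.394 grip 60.312659740448
units shift [ 0.01 -0.01 -3.97] turnz -0.01 tilt fix(rotvec units) [0.016 0.03  0.   ]
```

Emit:
carry_out:
  plan: "0 0 -0.2 0 0 0;0 0 -0.5 0 0 0;0 0 -0.7 0 0 0;0 0 -0.8 0 0 0;0 0 -0.8 0 0 0;0 0 -0.8 0 0 0;0 0 -0.8 0 0 0;0 0 -0.4 0 0 0"

```text
time_s: 15.32
eef_pos: [0.456, -0.3482, 0.2941]
eef_rot: [0.002, 0.611, 0.792, -0.001]
wrist_force: [0.4, -0.4, -1.5]
opening: 0.391
grasp_force: 60.7
```

Run:
```python
from h import *
go([.492,-.019,.285],9.2)
```

```text
t 15.3167 pos [ 0.456  -0.3482  0.2941] yaw 14.67 tilt [ 0.19 -0.22] F [ 0.4  -0.35 -1.52] open 0.391 grip 60.66062808036804
units shift [7.73 2.95 0.2 ] turnz 0.96 tilt fix(rotvec units) [0.022 0.046 0.   ]
```

Emit:
carry_out:
  plan: "0.4 0.15 0 0 0 0;0.8 0.3 0 0 0 0;0.8 0.3 0 0 0 0;0.8 0.3 0 0 0 0;0.8 0.3 0 0 0 0;0.8 0.3 0 0 0 0;0.8 0.3 0 0 0 0;0.8 0.3 0 0 0 0"

```text
time_s: 15.98
eef_pos: [0.4804, -0.0899, 0.2881]
eef_rot: [-0.001, 0.611, 0.792, -0.0]
wrist_force: [1.5, 0.1, -2.9]
opening: 0.394
grasp_force: 60.7
```

Emit:
carry_out:
  plan: "0.8 0.3 0 0 0 0;0.6 0.25 0 0 0 0;0.3 0.1 0 0 0 0;0.05 0.05 0 0 0 0.5;0 0 0 0 0 0.46;0 0 0 0 0 0;0 0 0 0 0 0;0 0 0 0 0 0"

```text
time_s: 16.65
eef_pos: [0.4905, -0.0175, 0.2887]
eef_rot: [-0.001, 0.648, 0.762, -0.0]
wrist_force: [-0.2, -0.3, -1.9]
opening: 0.389
grasp_force: 60.6
```

Run:
```python
from h import *
go([.492,-.019,.2301],9.2)
```

```text
t 16.65 pos [ 0.4905 -0.0175  0.2887] yaw 9.24 tilt [-0.07  0.02] F [-0.18 -0.3  -1.88] open 0.389 grip 60.59477090835571
units shift [-0.04  0.03  1.46] turnz 0.01 tilt fix(rotvec units) [-0.012 -0.005 -0.   ]
```

Emit:
carry_out:
  plan: "-0.02 0.03 0.1 0 0 0;-0.02 0 0.2 0 0 0;0 0 0.3 0 0 0;0 0 0.3 0 0 0;0 0 0.2 0 0 0;0 0 0.1 0 0 0;0 0 0.06 0 0 0;0 0 0 0 0 0"

```text
time_s: 17.32
eef_pos: [0.4922, -0.0191, 0.2382]
eef_rot: [-0.001, 0.648, 0.761, -0.0]
wrist_force: [0.1, -0.6, -1.8]
opening: 0.389
grasp_force: 60.6
```

Run:
```python
from h import *
go([.492,-.019,.2301],9.2)
s=cam("side")
im=s["pixels"][220:295,300:400].copy()
y=np.array([-.16,.987]);c=np.array([.492,-.0185])
print(((proj(s,[[*(c+l*y),z] for z in(.155,.136) for l in(-.023,.023)])-[300,220])*8).round(0))
cv2.imwrite("pics/f1.png",cv2.resize(im,(800,600),interpolation=cv2.INTER_CUBIC)[:,:,::-1])
```

```text
t 17.3167 pos [ 0.4922 -0.0191  0.2382] yaw 9.17 tilt [-0.06  0.02] F [ 0.1  -0.63 -1.82] open 0.389 grip 60.58957099914551
units shift [ 0.   -0.01  0.2 ] turnz -0.01 tilt fix(rotvec units) [-0.011 -0.005 -0.   ]
[[419. 287.]
 [299. 213.]
 [415. 345.]
 [296. 270.]]
```

View pics/f1.png

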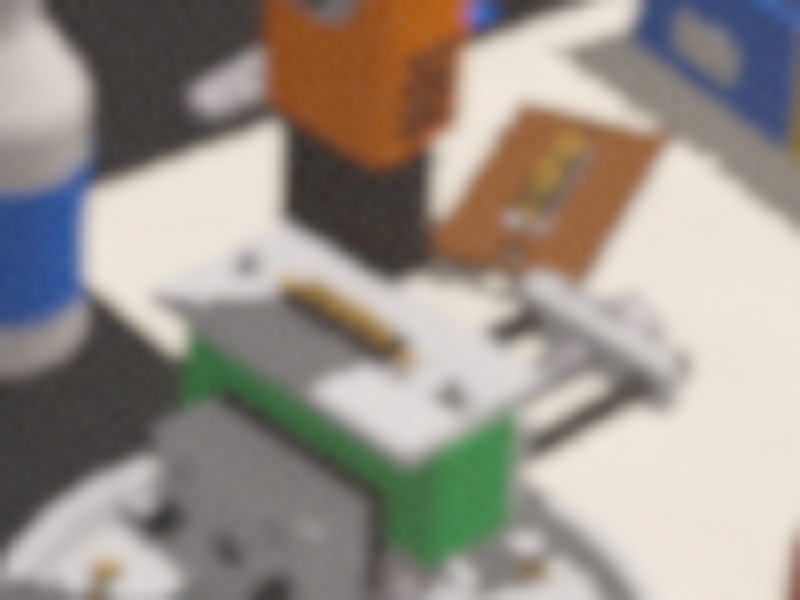

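The nose hangs above the connector, with its lower face corners at about (285,222), (398,278) and (432,262). The plate holes are at (247,263) and (453,396). I'll compute the horizontal offset.

Run:
```python
from h import *
s=cam("side");P=lambda a,b,z:onz(s,300+a/8,220+b/8,z)
y=np.array([-.16,.987]);x=np.array([.987,.16])
pl=P(350,329.5,.127)
for z in(.153,.155,.157):
  n=P(358,242,z);d=(n-pl)[:2]*1e3;print(z,"nose",n.round(4),"plate",pl.round(4),"lon,tr",(d@y).round(1),(d@x).round(1))
a=P(247,263,.127);b=P(453,396,.127);print(np.linalg.norm(a-b))
a=P(285,222,.155);b=P(398,278,.155);c=P(432,262,.155);print(np.linalg.norm(a-b),np.linalg.norm(b-c))
# nose width check from dark mask rows
g=cv2.cvtColor(s["pixels"],cv2.COLOR_RGB2GRAY)[220:295,300:400]
for r in(22,24,26,28,30):print(r,g[r,30:58])
go([.492,-.019,.2301],9.2)
```

```text
0.153 nose [ 0.4959 -0.0131  0.153 ] plate [ 0.4924 -0.0164  0.127 ] lon,tr 2.7 3.9
0.155 nose [ 0.4941 -0.0154  0.155 ] plate [ 0.4924 -0.0164  0.127 ] lon,tr 0.6 1.7
0.157 nose [ 0.4923 -0.0178  0.157 ] plate [ 0.4924 -0.0164  0.127 ] lon,tr -1.4 -0.4
0.08159177424382594
0.039215012958748734 0.012354182027544356
22 [231 229 230 223 199 143  85  55  57  51  54  48  54  54  52  56  55  53
  58  58  55  56  65 111 166 205 219 210]
24 [228 229 229 221 197 141  78  52  56  54  56  55  57  53  59  53  56  55
  58  55  58  60  73 120 177 206 203 177]
26 [229 228 228 221 200 152  97  68  56  55  51  58  53  57  57  57  57  56
  54  56  58  60  70 113 160 174 156 127]
28 [227 226 226 222 215 202 185 157 126  95  71  62  57  52  54  56  59  56
  58  59  57  60  66  78 102 116 114 113]
30 [214 211 211 213 215 213 214 210 202 187 161 127  98  75  61  57  60  58
  60  58  57  61  63  71  86 104 107 109]
t 17.4167 pos [ 0.4928 -0.0192  0.2393] yaw 9.17 tilt [ 0.04 -0.01] F [ 0.48 -0.5  -2.11] open 0.39 grip 60.58993935585022
units shift [ 0.01 -0.02  0.23] turnz -0.01 tilt fix(rotvec units) [0.006 0.002 0.   ]
```

Emit:
carry_out:
  plan: "0 -0.02 0.05 0 0 0;0 0 0.05 0 0 0;0 0 0.05 0 0 0;0 0 0.05 0 0 0;0 0 0.03 0 0 0;0 0 0 0 0 0;0 0 0 0 0 0;0 0 0 0 0 0"

```text
time_s: 18.08
eef_pos: [0.4918, -0.0193, 0.2297]
eef_rot: [0.0, 0.648, 0.761, 0.0]
wrist_force: [0.2, 0.2, -3.0]
opening: 0.39
grasp_force: 60.6
```

Emit:
carry_out:
  plan: "0 0 0 0 0 0;0 0 0 0 0 0;0 0 0 0 0 0;0 0 0 0 0 0;0 0 0 0 0 0;0 0 0 0 0 0;0 0 0 0 0 0;0 0 0 0 0 0"

```text
time_s: 18.75
eef_pos: [0.4917, -0.0193, 0.2297]
eef_rot: [0.0, 0.648, 0.761, 0.0]
wrist_force: [-0.3, 0.2, -2.2]
opening: 0.396
grasp_force: 60.6
```

Run:
```python
from h import *
go([.492,-.019,.2301],9.2)
s=cam("side")
g=cv2.cvtColor(s["pixels"],cv2.COLOR_RGB2GRAY)[220:295,300:400]
# gap column check: vertical profiles below nose
for c in(38,42,46):print(c,g[20:46,c])
```

```text
t 18.75 pos [ 0.4917 -0.0193  0.2297] yaw 9.17 tilt [ 0. -0.] F [-0.29  0.23 -2.23] open 0.396 grip 60.590128898620605
units shift [ 0.01  0.01 -0.01] turnz -0.01 tilt fix(rotvec units) [ 0.  0. -0.]
38 [ 65  54  50  47  55  53  51  52  53  53  58  80 124 163 171 146 107  85
  76  87 105 117 123 125 124 125]
42 [ 93  86  69  60  51  57  58  55  55  50  54  51  57  61  84 116 134 127
 106  91  80  83 104 117 123 131]
46 [ 99  99  95  88  75  55  54  56  53  55  55  53  59  59  58  58  72 102
 123 131 118 106  89  81  94 127]
```

```bash
python3 -c "
from bench import ctrl
print(ctrl.hand_in())"
```

```text
the job is handed in; nothing more can be done
None
```

The plate is seated flush on both nest pins and released, and the lamp is held steady and upright, centred about 11 mm above the solder cups by my measurements. I handed the job in at about 19 s; no verdict was returned.

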